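# Unhook the picking bin past its sprung keeper and set it on the counting scale

## Task

Take the blue parts bin off its hook stand and put it on the counting scale: lift it by its black grip until its tongue pushes the red sprung keeper up just far enough to clear the yellow lip, draw it out towards the open side of the stand, without forcing the lip or the keeper and with the gripper kept off the stand. Then set the bin down gently, upright, centred and square on the steel plate of the scale and let go, keeping it level on the way and leaving the other things where they are.

Things in the scene. Friction and masses are not known exactly. Their poses are not given: they have to be found in the camera images.
- bin: Blue open parts bin holding steel dowels, 110 (x) x 100 (y) mm, walls up to 70 mm tall, 0.25 to 0.5 kg. Origin: centre of its underside; z up; -x points to its yellow label, +x to the rear where it hangs. It starts hung on the stand with the same heading, its origin at x -70, y 0, z 70 mm in the stand's frame. To be held by its grip bar only.
- grip (a point): Centre of the bin's black grip bar, 52 mm long along the bin's x, 14 mm thick along y, 26 mm tall; x 14, y 0, z 128 mm in the bin's frame, axes as the bin's. Take it from above, fingers closing along the bin's y; free room all round down to 15 mm below the bar. A firm grip (60 N or more) keeps the bin from pitching.
- tongue (a point): Middle of the lower edge of the bin's hanging tongue (x 70, y 0, z 50 mm in the bin's frame). The tongue is a plate 6 mm thick in x and 56 mm wide that points down from the bridge behind the bin; 58 mm from bridge top to lower edge. At the start it stands in the stand's trough, touching or nearly touching the lip.
- bridge (a point): Middle of the top of the bridge that joins the bin's rear tab to the tongue (x 62, y 0, z 108 mm in the bin's frame); it spans x 51 to 73 mm, 56 mm wide, and passes over the lip. Lifting the bin brings it up against the keeper. The keeper pushes back with 0.6 N at once and 2 N more per mm: 5.6 N when the tongue just clears the lip, so 9 N is a good force to hold while drawing out.
- stand: Fixed steel hook stand: base 160 x 170 mm, grey back plate to z 150 mm. Origin on the table under the trough; z up; its open side is -x and the bin leaves along -x, once lifted. A yellow guard with lip, posts and red keeper sits on it, clamped at a different height each time. Never press or pull the bin on any part of the stand, with more than 22 N, nor the keeper with more than 13 N.
- trough (a point): Centre of the trough floor, 120 mm above the table, on which the tongue stands (x 0, y 0 of the stand). The back plate's face is at x +7.5 mm. The floor is rigid; below it a sprung rubber bumper (4 N preload, 1.5 N/mm) holds the bin's rear wall off, keeping the tongue against the lip. After 8 to 11 mm of lift the bin is free of floor and bumper and hangs on the gripper alone, short of the keeper. Shifting it 1 to 2 mm to the back plate frees the tongue of the lip.
- way_out (a point): Foot of the yellow lip's outer face, at trough floor height (stand x -8.2 mm). The lip, the hook's upturned tip, is rigid, 5 mm thick (stand x -8.2 to -3.2), 82 mm wide. Its top is 16 to 46 mm above the trough floor, different each time and NOT measured: it must be felt. The tongue's lower edge has to rise above it before the bin can be drawn out by some 36 mm.
- post_line (a point): A point 150 mm above the table in the lip's plane, midway between the guard's two posts (68 mm apart inside), which stop the bin from leaving sideways. Between them is the red, smooth (friction 0.15) nylon keeper, 28 (x) x 64 x 9 mm, sliding up to 14 mm on springs. At rest its underside is 55.5 mm above the lip's top, so the tongue clears the lip only with the keeper pressed up 2.5 mm or more.
- pan_top (a point): Centre of the top of the scale's steel plate, 150 (x) x 180 (y) mm, 62 mm above the table, axes along its edges. The plate gives about 1 mm per 2.5 N, at most 8 mm; press it with less than 20 N. The bin has to stand on it upright, centred, sides parallel to the plate's edges.
- pan: The scale's steel plate; same origin and axes as pan_top. It lies on a fixed white scale 200 x 210 mm, with a grey key strip and display on its -x side, lower than the plate.

How it is judged (in metres and radians):
On the way:
1. the bin's tongue is drawn out over the lip, in front of the stand, still above the trough's level (x of tongue in the frame of stand below -0.03 m and z of tongue in the frame of stand above 0.12 m), for 0.1 s.
At the end, for the whole second after the job is handed in: The bin stands at rest on the scale's plate, upright within 0.05 rad, its centre within 20 mm of the plate's centre, its sides parallel to the plate's edges within 0.15 rad, let go (horizontal distance between bin and pan_top below 0.02 m and z of bin in the frame of pan between -0.004 and 0.004 m and angle between bin's own z axis and vertical below 0.05 rad and (angle between the x axis of bin and the x axis of pan, either way round below 0.15 rad or angle between the x axis of bin and the y axis of pan, either way round below 0.15 rad) and contact force between bin and pan above 1 N and linear speed of bin below 0.02 m/s); the robot touches nothing.
It fails at once if the bin, once lifted off the trough floor, is pressed or pulled on the stand with more than 22 N in all (before that, as it is gripped, 60 N), or it presses the keeper with more than 13 N ((contact force between bin and stand above 22 N and z of tongue in the frame of stand above 0.123 m) or contact force between bin and stand above 60 N or contact force between bin and keeper above 13 N).
It fails at once if the robot itself pushes on the stand with more than 8 N (contact force between any of the arm, the fingers and stand above 8 N).
It fails at once if the bin is set on the scale with more than 20 N (contact force between bin and pan above 20 N).
It fails at once if the bin is tipped by more than 0.5 rad (angle between bin's own z axis and vertical above 0.5 rad).
It fails at once if one of the other things is moved by more than 30 mm (distance of any of bin_a, bin_b, jar, bushing, carton, carton_s, driver from where it was at the start of the episode above 0.03 m).
It also fails if it takes over 64 s, if anything falls off the work surface, if the arm or the gripper's body presses on something with over 40 N, if the wrist force passes 120 N, or if a joint passes its speed limit or range.

## Robot

A 6-joint arm with a two-finger parallel gripper is mounted at the origin on the work surface. World frame = base frame: x ahead of the robot, y to its left, z up, the work surface at z = 0. Lengths are in mm, angles in rad, forces in N, time in s.
With the tool pointing down it reaches from about 350 to 725 mm from the base axis. Payload 6 kg.
Tool frame: the origin (TCP) lies midway between the tips of the shut fingers; the grasp point (between the pads) lies 19 mm behind it; z points along the fingers, y is the line along which they close (so a half turn about z gives the same grasp; the last joint's range is limited). The gripper opens to 85 mm and grips with 20 to 120 N. Pads are 22 mm wide; open, the fingers measure 114 mm over their backs; the gripper's body (76 mm by 85 mm) begins 54 mm behind the grasp point. The pads swing forward as they close: fully open they stand 13 mm farther back than shut.
Start: joints at [-0.892, 0.04, 0.085, 0, -1.615, -0.334], TCP at [202.813, -564.66, 231.261] pointing down, gripper open.
Joint ranges: [-2.56, 2.56], [-1.29, 2.01], [-1.08, 1.49], [-3.29, 1.98], [-2.81, -0.18], [-2.99, 2.99]. Speed limits (rad/s): [2.57, 2.57, 3.01, 3.14, 3.14, 3.14].

## Interface

Orientations are given as a rotation vector (axis times angle).
In Python, from plant import * gives the robot as it stands.
- The arm moves only by the tool arm_command, never from a script. Its argument "rows" is a list that holds one entry, the list of rows, each a list of 7 numbers: the shift along the tool's x, y, z scaled (see below), then the turn, a rotation vector about the tool's x, y, z scaled (see below), then the opening, from -1 (shut) to 1 (fully open). A call has 1 to 8 rows; each row shifts and turns the commanded pose from where the row before left it, along the tool's axes as they then stand; what a row does not reach is not made up. The controller multiplies each number of a shift by 30 mm and each number of a turn by pi rad. A row lasts 1/12 s, in which the tool goes at most 41.7 mm and 7.16 degrees, less where a joint would pass 70% of its speed; a pose out of reach is approached as far as the arm can. A call with a number of a shift or a turn outside -1 to 1 is refused whole. A call with a gripper value outside its range is refused whole. The fingers move at their own pace and stop on an object; "grip_force" is the grip in N (left out, the last holds). Time passes only in rows, so rows that do not move let the fingers close. It gives the time, the measured TCP pose, the force, the opening and the grip force at its end, in the units of the state.
- state(): the state, without advancing time (a new reading comes with each control period).
- get_image(name): name is "scene" or "top" or "wrist"; returns (picture, depth): 420x560x3 uint8, red, green, blue; 420x560 float32, mm along the optical axis (not along the pixel's ray), 0 where there is no reading.
- camera_params(name): a dict with "K" (3x3 intrinsics, pixels), "R" (3x3) and "t" (3): a world point X has camera coordinates R X + t; the wrist camera has in their place "T_tool_cam" (4x4, takes a point from camera to tool coordinates, whose origin is the TCP and whose axes are the flange's). Camera axes: x right, y down, z forward; pixel columns grow to the right and rows downward; lengths in mm; the calibration is good to about 2 mm. A picture is of the moment at which its call begins: read the wrist's pose just before it. camera_params takes no time and is no camera call.
- job_done(): hands the job in; it is judged then, once.
The state is a dict: "time": time; "qpos": joint angles; "dq": joint speeds; "joint_torque": joint torques, N m; "position": TCP position; "tcp_rot": TCP orientation; "contact_force": force on the tool from outside, world axes, zero at the start; "wrist_torque": the same for the moment, N m; "gripper_width": opening from 0.0 (shut) to 1.0 (fully open); "finger_force": force on a finger pad.
Only numpy, scipy, OpenCV 4.12 (cv2) and the standard library are available. Lean on these libraries where they do the work, as an engineer would, in place of code of your own. Each camera call takes 0.05 s, during which the arm holds its last target. There are 200 camera calls.

## Working session

There is one attempt and no reset: what is moved stays moved. The work goes in short steps, Python scripts to look and compute and a tool call to move; the robot and the scene stay as the last step left them, time stands still between calls to the robot, and variables do not carry over. Pictures are saved under pics/ and viewed, at most 10 in all, crops included, and the job is handed in when it is done.

Besides the shell and the picture viewer there is one more tool, called after ">>>" by a JSON object that holds its "method" and its "body", one argument or row to a line. arm_command: Moves the arm, as the interface text tells. Its arguments: {"type":"object","properties":{"rows":{"type":"array"},"grip_force":{"type":"number"}},"required":["rows"]}

```bash
mkdir -p pics; ls
cat > h.py <<'E'
from plant import *
import numpy as np, cv2
from scipy.spatial.transform import Rotation as Ro
def grab(n):
    s=state(); p=camera_params(n); im,d=get_image(n); K=np.array(p['K'],float)
    if n=='wrist':
        T=np.eye(4);T[:3,:3]=Ro.from_rotvec(s['tcp_rot']).as_matrix();T[:3,3]=s['position']
        M=T@np.array(p['T_tool_cam'])
    else:
        M=np.eye(4);R=np.array(p['R']);M[:3,:3]=R.T;M[:3,3]=-R.T@np.array(p['t']).ravel()
    return im,d,K,M
def cloud(d,K,M):
    v,u=np.indices(d.shape); r=np.stack([(u-K[0,2])/K[0,0]*d,(v-K[1,2])/K[1,1]*d,d],-1)
    P=r@M[:3,:3].T+M[:3,3]; P[d<=0]=np.nan; return P
E
python3 - <<'E'
from h import *
for n in ['scene','top']:
    im,d,K,M=grab(n); np.savez(n+'.npz',im=im,d=d,K=K,M=M); cv2.imwrite(f'pics/{n}0.png',im[...,::-1]); print(n,M.round(2).tolist(),K.tolist(),(d>0).mean())
print(state())
E
```

```text
pics
scene [[0.17, 0.83, -0.53, 1097.46], [0.99, -0.15, 0.08, -80.05], [-0.01, -0.53, -0.85, 1017.28], [0.0, 0.0, 0.0, 1.0]] [[536.8605654515828, 0.0, 281.38490548651635], [0.0, 536.8605654515828, 214.27140758405176], [0.0, 0.0, 1.0]] 0.995969387755102
top [[-0.02, -0.98, 0.19, 408.59], [-1.0, 0.02, 0.03, -20.16], [-0.04, -0.19, -0.98, 881.09], [0.0, 0.0, 0.0, 1.0]] [[383.0068699143202, 0.0, 273.74013555898654], [0.0, 383.0068699143202, 211.99962343531595], [0.0, 0.0, 1.0]] 0.9961479591836735
{'time': 0.1, 'qpos': array([-8.92301660e-01,  4.07412169e-02,  8.39263957e-02, -3.90162960e-04,
       -1.61549694e+00, -3.33690050e-01]), 'dq': array([-0.00076212, -0.00134822,  0.00293887,  0.00287532, -0.00064776,
       -0.00033371]), 'joint_torque': array([-4.48275227e-03, -3.69347870e+01,  3.48283195e+01,  6.95176989e+00,
       -4.52312073e-03, -2.70315013e-05]), 'position': array([ 202.76926873, -564.39150279,  230.39689535]), 'tcp_rot': array([ 5.38897593e-01, -3.09462673e+00, -2.37854751e-03]), 'contact_force': array([0.19833106, 0.3392784 , 0.36613998]), 'wrist_torque': array([-0.00421863, -0.02603427,  0.01085249]), 'finger_force': 0.0, 'gripper_width': 1.0030520525260622}
```

View pics/scene0.png

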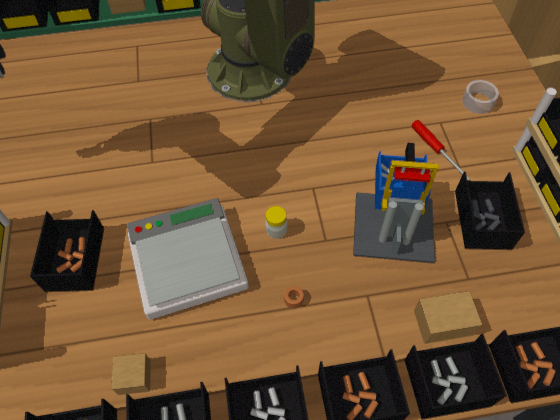

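View pics/top0.png

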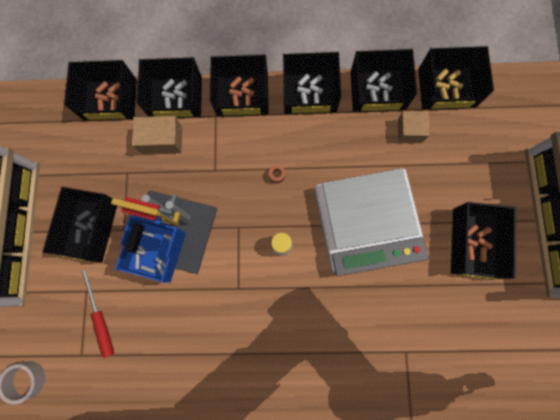

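The scene view shows the blue bin on its stand: grip at about (410,155), red keeper at (412,174), yellow posts, and base at (395,228). The scale is at (187,258) and the jar at (276,222). In the top view the grip is at (135,237), the keeper at (140,208), and the plate at (370,212), with its keys on the robot side.

Run:
```python
from h import *
for n,g,pl in [('scene',(360,120,470,270),(120,210,250,315)),('top',(95,180,225,290),(310,160,435,280))]:
    f=np.load(n+'.npz'); im=f['im'];P=cloud(f['d'],f['K'],f['M']); h=cv2.cvtColor(im,cv2.COLOR_RGB2HSV).astype(int)
    H,S,V=h[...,0],h[...,1],h[...,2]
    box=lambda b:(np.indices(H.shape)[1]>b[0])&(np.indices(H.shape)[1]<b[2])&(np.indices(H.shape)[0]>b[1])&(np.indices(H.shape)[0]<b[3])
    B=box(g);Z=P[...,2]
    def rep(name,m,erode=0):
        m=m.astype(np.uint8); k,l,st,_=cv2.connectedComponentsWithStats(m); 
        if k<2: print(n,name,'none');return
        m=l==1+np.argmax(st[1:,4]); q=P[m];q=q[~np.isnan(q[:,0])]
        r=cv2.minAreaRect(q[:,:2].astype(np.float32))
        print(n,name,len(q),'mean',q.mean(0).round(1),'zpct',np.percentile(q[:,2],[5,50,95]).round(1),'rect',np.round(r[0],1),np.round(r[1],1),round(r[2],1))
    rep('grip',B&(V<60)&(Z>170)&(Z<235))
    rep('griptop',B&(V<70)&(Z>203)&(Z<235))
    red=((H<8)|(H>172))&(S>150)&(V>80)
    rep('keeper',B&red&(Z>150)); 
    yel=(H>18)&(H<35)&(S>130)
    rep('yellow',B&yel&(Z>120)); rep('yellowtop',B&yel&(Z>np.nanpercentile(Z[B&yel],70)))
    rep('blue',B&(H>100)&(H<130)&(S>140)&(Z>60)); rep('bluerim',B&(H>100)&(H<130)&(S>140)&(Z>133)&(Z<147))
    rep('base',B&(S<70)&(V<110)&(Z<25)&(Z>3))
    rep('plate',box(pl)&(abs(Z-62)<5)&(S<60)&(V>90))
    rep('jar',(H>20)&(H<35)&(S>150)&(box((250,195,300,250)if n=='scene' else (265,228,298,258))))
```

```text
scene grip 145 mean [500.5 256.6 207.8] zpct [195.5 209.5 212.1] rect [501.  257.7] [13.5 43. ] 76.6
scene griptop 134 mean [501.8 257.4 209.8] zpct [206.7 209.9 212.2] rect [501.1 258.1] [13.6 43.3] 75.7
scene keeper 390 mean [558.8 242.  218.1] zpct [214.5 218.3 220.8] rect [556.5 242.3] [62.6 26.9] 73.9
scene yellow 665 mean [554.7 241.  198.9] zpct [124.5 214.1 242.5] rect [541.  247.2] [84.8 71.3] 74.5
scene yellowtop 213 mean [554.1 244.1 241.3] zpct [239.5 241.3 243.6] rect [553.2 243.7] [83.8 13.3] 72.9
scene blue 554 mean [554.1 243.2 164.2] zpct [142.5 171.  179.4] rect [525.6 261.7] [68.1 93.3] 64.4
scene bluerim 79 mean [507.5 207.3 138.6] zpct [134.5 138.7 141.7] rect [503.7 207.9] [ 8.7 63.6] 79.1
scene base 2755 mean [567.7 242.   11.7] zpct [ 8.2 11.6 15.3] rect [546.1 251.1] [158.9 162.9] 73.8
scene plate 5987 mean [ 580.2 -200.9   61.8] zpct [58.9 61.8 64.7] rect [ 576.4 -200.3] [152.5 180. ] 9.2
scene jar 344 mean [507.3  -7.2  62.1] zpct [53.6 64.3 67.4] rect [485.   -3.8] [42.7 86.2] 83.8
top grip 361 mean [502.8 255.1 205.6] zpct [190.  209.4 212.3] rect [503.9 
[... 231 characters left out ...]
yellow 343 mean [550.  232.4 213.7] zpct [124.5 240.6 243. ] rect [557.9 242.8] [84.3 26.6] 78.9
top yellowtop 57 mean [558.6 268.2 242.3] zpct [241.6 242.3 243.5] rect [558.5 267.1] [34.1  9. ] 72.4
top blue 2378 mean [492.9 257.6 103.2] zpct [ 72.1  95.5 170. ] rect [494.2 259.7] [100.1 115.7] 74.1
top bluerim 115 mean [506.7 209.1 138.7] zpct [134.  139.2 141.4] rect [505.4 208.7] [61.5 24.6] 7.7
top base 1773 mean [534.6 192.8  12. ] zpct [ 9.3 12.  14.7] rect [532.1 207.4] [ 88.6 157.4] 74.1
top plate 5625 mean [ 574.7 -199.8   62.1] zpct [59.8 62.1 64.4] rect [ 576.6 -199.9] [149.9 180.5] 9.1
top jar 279 mean [505.   -6.3  65.2] zpct [62.9 65.4 67.3] rect [505.   -4.8] [38.5 38.8] 88.6
```

The two views agree. The grip centre is near (504, 257.4) with its top at about 211, and the bin and stand heading is -16°. The plate centre is (576.5, -200) at 9.1° with its top at 62. I'm moving towards the grip now.

>>> {"method": "arm_command", "body": {
  "rows": [
    [[-0.78,0.93,-0.5,0,0,0,1],[-0.78,0.93,-0.5,0,0,0,1],[-0.78,0.93,0,0,0,0,1],[-0.78,0.93,0,0,0,0,1],[-0.78,0.93,0,0,0,0,1],[-0.78,0.93,0,0,0,0,1],[-0.78,0.93,0,0,0,0,1],[-0.78,0.93,0,0,0,0,1]]
  ]
}}

```text
time: 0.77
position: [303.5, -289.7, 261.0]
tcp_rot: [-0.538, 3.095, 0.001]
contact_force: [1.3, -0.2, 0.3]
gripper_width: 0.999
finger_force: 0.0
```

>>> {"method": "arm_command", "body": {
  "rows": [
    [[-0.78,0.93,0,0,0,0,1],[-0.78,0.93,0,0,0,0,1],[-0.78,0.93,0,0,0,0,1],[-0.78,0.93,0,0,0,0,1],[-0.78,0.93,0,0,0,0,1],[-0.78,0.93,0,0,0,0,1],[-0.78,0.93,0,0,0,0,1],[-0.78,0.93,0,0,0,0,1]]
  ]
}}

```text
time: 1.43
position: [404.3, -16.0, 261.3]
tcp_rot: [-0.54, 3.094, 0.001]
contact_force: [1.3, 0.3, 0.9]
gripper_width: 1.0
finger_force: 0.0
```

>>> {"method": "arm_command", "body": {
  "rows": [
    [[0,0,0,0,0,0.033,1],[0,0,0,0,0,0.033,1],[0,0,0,0,0,0.033,1],[0,0,0,0,0,0.033,1],[0,0,0,0,0,0.033,1],[0,0,0,0,0,0.034,1],[0,0,0,0,0,0,1],[0,0,0,0,0,0,1]]
  ]
}}

```text
time: 2.1
position: [404.2, -18.0, 261.1]
tcp_rot: [-0.434, -3.111, -0.0]
contact_force: [-0.8, 0.4, -0.5]
gripper_width: 1.002
finger_force: 0.0
```

>>> {"method": "arm_command", "body": {
  "rows": [
    [[-0.067,0.97,0,0,0,0,1],[-0.067,0.97,0,0,0,0,1],[-0.067,0.97,0,0,0,0,1],[-0.067,0.97,0,0,0,0,1],[-0.067,0.97,0,0,0,0,1],[-0.067,0.97,0,0,0,0,1],[-0.067,0.97,0,0,0,0,1],[-0.067,0.97,0,0,0,0,1]]
  ]
}}

```text
time: 2.77
position: [484.4, 202.7, 261.1]
tcp_rot: [-0.433, -3.111, 0.0]
contact_force: [0.7, -0.3, -0.3]
gripper_width: 0.995
finger_force: 0.0
```

>>> {"method": "arm_command", "body": {
  "rows": [
    [[-0.067,0.97,0,0,0,0,1],[-0.067,0.97,0,0,0,0,1],[0,0,0,0,0,0,1],[0,0,0,0,0,0,1]]
  ]
}}

```text
time: 3.1
position: [504.1, 257.1, 259.8]
tcp_rot: [-0.432, -3.11, 0.003]
contact_force: [0.1, -0.7, 0.0]
gripper_width: 1.0
finger_force: 0.0
```

Run:
```python
from h import *
s=state();print(s['position'],s['tcp_rot'],s['contact_force'],s['qpos'])
im,d,K,M=grab('wrist'); cv2.imwrite('pics/w1.png',im[...,::-1]);P=cloud(d,K,M)
h=cv2.cvtColor(im,cv2.COLOR_RGB2HSV).astype(int);H,S,V=h[...,0],h[...,1],h[...,2];Z=P[...,2]
x=np.array([.961,-.276]);y=np.array([.276,.961])
def rep(nm,m):
    k,l,st,_=cv2.connectedComponentsWithStats(m.astype(np.uint8))
    if k<2:print(nm,'none');return
    q=P[l==1+np.argmax(st[1:,4])]
    r=cv2.minAreaRect(q[:,:2].astype(np.float32));print(nm,len(q),np.round(r[0],1),np.round(r[1],1),round(r[2],1),np.percentile(q[:,2],[5,50,95]).round(1))
rep('grip',(V<70)&(Z>203)&(Z<216)); rep('keeper',((H<8)|(H>172))&(S>150)&(Z>205)&(Z<225)); rep('blue',(H>100)&(H<130)&(S>140)&(Z>60)); rep('bridge',(H>100)&(H<130)&(S>140)&(Z>170));rep('ytop',(H>18)&(H<35)&(S>130)&(Z>232))
```

```text
[504.08198279 257.10240431 259.76065261] [-0.43230909 -3.10975946  0.00337813] [ 0.1367128  -0.67694845  0.00595082] [ 8.26060615e-01 -4.28898313e-02  5.37364671e-02 -3.57418318e-04
 -1.67028860e+00 -2.67315514e+00]
grip 1714 [502.4 258.4] [13.1 50.9] 74.6 [209.6 211.1 212.2]
keeper 3113 [549.3 245.3] [63.7 20.9] 75.0 [213.9 219.4 220.5]
blue 14959 [498.3 260.1] [100.3 126.4] 74.4 [ 73.4  99.9 178.8]
bridge 1978 [529.7 250.7] [55.5 60.8] 75.0 [173.4 178.5 179.8]
ytop 2941 [551.8 244.8] [83.7 12. ] 74.1 [238.2 241.9 242.9]
```

View pics/w1.png

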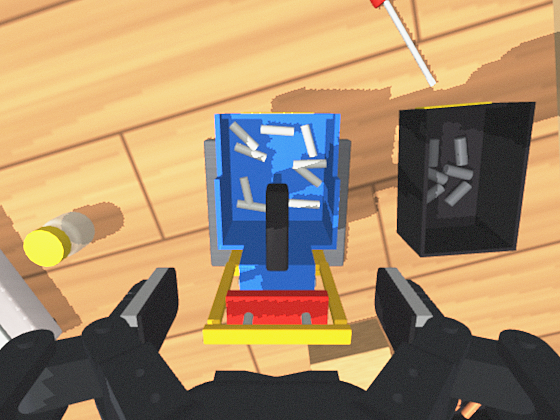

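The wrist view shows the grip bar at (277,227) between the open fingers, with the keeper (red) and posts (yellow) behind it. Nothing is in the way, so I'll descend and grip.

>>> {"method": "arm_command", "body": {
  "rows": [
    [[0.02,0.01,0.6,0,0,0,1],[0.02,0.01,0.6,0,0,0,1],[0,0,0.6,0,0,0,1],[0,0,0.6,0,0,0,1],[0,0,0.28,0,0,0,1],[0,0,0,0,0,0,1],[0,0,0,0,0,0,1]]
  ]
}}

```text
time: 3.73
position: [503.3, 256.4, 181.8]
tcp_rot: [0.439, 3.11, 0.0]
contact_force: [-0.4, 1.0, 0.5]
gripper_width: 1.002
finger_force: 0.0
```

>>> {"method": "arm_command", "body": {
  "rows": [
    [[0,0,0,0,0,0,0],[0,0,0,0,0,0,0],[0,0,0,0,0,0,-0.3],[0,0,0,0,0,0,-0.4],[0,0,0,0,0,0,-0.5],[0,0,0,0,0,0,-0.6],[0,0,0,0,0,0,-0.6],[0,0,0,0,0,0,-0.6]]
  ],
  "grip_force": 80
}}

```text
time: 4.4
position: [503.1, 257.0, 180.9]
tcp_rot: [-0.439, -3.111, 0.0]
contact_force: [-1.1, -1.3, -0.4]
gripper_width: 0.197
finger_force: 0.0
```

>>> {"method": "arm_command", "body": {
  "rows": [
    [[0,0.02,0,0,0,0,-0.7],[0,0,0,0,0,0,-0.9],[0,0,0,0,0,0,-1],[0,0,0,0,0,0,-1],[0,0,0,0,0,0,-1]]
  ],
  "grip_force": 80
}}

```text
time: 4.82
position: [503.4, 257.6, 181.1]
tcp_rot: [0.439, 3.111, 0.0]
contact_force: [-0.9, 1.2, 1.2]
gripper_width: 0.147
finger_force: 78.2
```

Run:
```python
from h import *
s=state()
for k in ['time','position','tcp_rot','contact_force','wrist_torque','gripper_width','finger_force']:print(k,s[k])
```

```text
time 4.8167
position [503.35960366 257.62403565 181.11529214]
tcp_rot [4.38865232e-01 3.11063798e+00 4.13701033e-04]
contact_force [-0.88358337  1.17784436  1.243136  ]
wrist_torque [0.14401386 0.23988912 0.05295521]
gripper_width 0.147091722203952
finger_force 78.19512605667114
```

>>> {"method": "arm_command", "body": {
  "rows": [
    [[0,0,-0.07,0,0,0,-1],[0,0,-0.07,0,0,0,-1],[0,0,-0.07,0,0,0,-1],[-0.02,0,-0.07,0,0,0,-1],[-0.03,0,-0.07,0,0,0,-1],[0,0,-0.05,0,0,0,-1],[0,0,0,0,0,0,-1],[0,0,0,0,0,0,-1]]
  ]
}}

```text
time: 5.48
position: [504.6, 257.3, 193.0]
tcp_rot: [-0.439, -3.111, -0.0]
contact_force: [-0.1, 0.7, -4.4]
gripper_width: 0.151
finger_force: 78.4
```

```bash
cat > st.py <<'E'
from h import *
s=state()
x=np.array([.961,-.276,0]);y=np.array([.276,.961,0]);z=np.array([0,0,1])
f=s['contact_force'];p=s['position']-np.array([503.36,257.62,181.1])
print('t',s['time'],'F xyz(bin)',[round(float(f@a),2) for a in(x,y,z)],'d',[round(float(p@a),2) for a in(x,y,z)],'M',s['wrist_torque'].round(2),'rot',s['tcp_rot'].round(4),s['gripper_width'],s['finger_force'])
E
python3 st.py
```

```text
t 5.4833 F xyz(bin) [-0.32, 0.69, -4.39] d [1.33, 0.02, 11.93] M [ 0.03  0.02 -0.08] rot [-4.3880e-01 -3.1106e+00 -5.0000e-04] 0.15069491241150904 78.35604429244995
```

>>> {"method": "arm_command", "body": {
  "rows": [
    [[0,0,-0.08,0,0,0,-1],[0,0,-0.08,0,0,0,-1],[0,0,-0.08,0,0,0,-1],[0,0,-0.08,0,0,0,-1],[0,0,-0.08,0,0,0,-1],[0,0,-0.08,0,0,0,-1],[0,0,0,0,0,0,-1],[0,0,0,0,0,0,-1]]
  ]
}}

```text
time: 6.15
position: [504.8, 257.2, 207.5]
tcp_rot: [0.439, 3.111, 0.001]
contact_force: [0.6, 0.6, -4.4]
gripper_width: 0.149
finger_force: 78.3
```

```bash
python3 st.py
```

```text
t 6.15 F xyz(bin) [0.39, 0.73, -4.37] d [1.48, 0.03, 26.38] M [ 0.05  0.07 -0.04] rot [4.3900e-01 3.1107e+00 6.0000e-04] 0.1490655589181828 78.33541631698608
```

>>> {"method": "arm_command", "body": {
  "rows": [
    [[0,0,-0.04,0,0,0,-1],[0,0,-0.04,0,0,0,-1],[0,0,-0.04,0,0,0,-1],[0,0,0,0,0,0,-1]]
  ]
}}

```text
time: 6.48
position: [504.9, 257.2, 211.3]
tcp_rot: [0.439, 3.11, 0.0]
contact_force: [-0.4, 0.9, -4.4]
gripper_width: 0.151
finger_force: 78.3
```

>>> {"method": "arm_command", "body": {
  "rows": [
    [[0,0,-0.04,0,0,0,-1],[0,0,-0.03,0,0,0,-1],[0,0,0,0,0,0,-1],[0,0,0,0,0,0,-1]]
  ]
}}

```text
time: 6.82
position: [504.8, 257.2, 213.0]
tcp_rot: [-0.439, -3.111, -0.0]
contact_force: [0.0, -1.0, -4.6]
gripper_width: 0.146
finger_force: 78.3
```

```bash
python3 st.py
```

```text
t 6.8167 F xyz(bin) [0.28, -0.94, -4.63] d [1.46, -0.02, 31.91] M [0.01 0.02 0.06] rot [-4.3900e-01 -3.1107e+00 -2.0000e-04] 0.1460288413660205 78.28524827957153
```

>>> {"method": "arm_command", "body": {
  "rows": [
    [[0,0,-0.03,0,0,0,-1],[0,0,0,0,0,0,-1],[0,0,0,0,0,0,-1]]
  ]
}}

```text
time: 7.07
position: [504.6, 257.2, 213.6]
tcp_rot: [-0.439, -3.11, 0.0]
contact_force: [0.8, 0.8, -5.9]
gripper_width: 0.148
finger_force: 78.2
```

>>> {"method": "arm_command", "body": {
  "rows": [
    [[0,0,-0.03,0,0,0,-1],[0,0,0,0,0,0,-1],[0,0,0,0,0,0,-1]]
  ]
}}

```text
time: 7.32
position: [504.6, 257.1, 214.4]
tcp_rot: [-0.439, -3.11, 0.001]
contact_force: [-0.4, 0.1, -7.4]
gripper_width: 0.151
finger_force: 78.1
```

```bash
python3 st.py
```

```text
t 7.3167 F xyz(bin) [-0.42, 0.0, -7.37] d [1.3, -0.12, 33.27] M [0.05 0.03 0.01] rot [-4.389e-01 -3.110e+00  5.000e-04] 0.15074448949165115 78.07219862937927
```

>>> {"method": "arm_command", "body": {
  "rows": [
    [[0,0,-0.03,0,0,0,-1],[0,0,-0.02,0,0,0,-1],[0,0,0,0,0,0,-1],[0,0,0,0,0,0,-1]]
  ]
}}

```text
time: 7.65
position: [504.6, 257.1, 215.7]
tcp_rot: [-0.439, -3.11, 0.001]
contact_force: [1.6, -0.3, -9.5]
gripper_width: 0.144
finger_force: 77.9
```

>>> {"method": "arm_command", "body": {
  "rows": [
    [[0,0,-0.03,0,0,0,-1],[0,0,0,0,0,0,-1],[0,0,0,0,0,0,-1]]
  ]
}}

```text
time: 7.9
position: [504.6, 257.1, 216.7]
tcp_rot: [-0.439, -3.11, 0.001]
contact_force: [1.7, -0.4, -11.4]
gripper_width: 0.148
finger_force: 77.9
```

```bash
python3 st.py;python3 -c "
from h import *
im,d,K,M=grab('scene');cv2.imwrite('pics/s2.png',cv2.resize(im[110:270,340:480,::-1],None,fx=4,fy=3.7))"; python3 st.py
```

```text
t 7.9 F xyz(bin) [1.77, 0.14, -11.39] d [1.3, -0.13, 35.56] M [ 0.05 -0.15 -0.03] rot [-4.3890e-01 -3.1099e+00  7.0000e-04] 0.14839866833808543 77.8633189201355
t 7.95 F xyz(bin) [1.5, 0.06, -11.31] d [1.31, -0.15, 35.6] M [ 0.04 -0.08  0.01] rot [-4.389e-01 -3.110e+00  7.000e-04] 0.14846033511531476 77.86295056343079
```

View pics/s2.png

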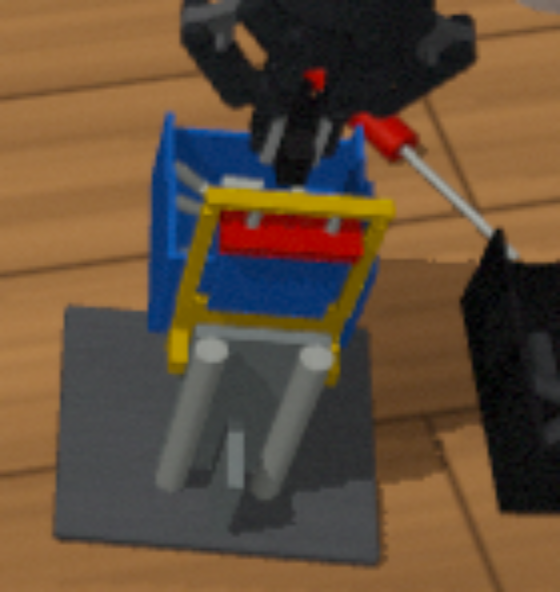

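The crop shows the bin hanging level from the gripper, with the red keeper slightly raised at about (290,235) and the gripper clear of the yellow frame. Keeper force is about 7 N. I'll raise it to roughly 9 N, then draw the bin out slowly.

>>> {"method": "arm_command", "body": {
  "rows": [
    [[0,0,-0.03,0,0,0,-1],[0,0,0,0,0,0,-1],[0,0,0,0,0,0,-1]]
  ]
}}

```text
time: 8.2
position: [504.6, 257.1, 217.6]
tcp_rot: [-0.439, -3.11, 0.001]
contact_force: [1.9, 0.6, -12.9]
gripper_width: 0.145
finger_force: 77.9
```

>>> {"method": "arm_command", "body": {
  "rows": [
    [[0.05,0,0,0,0,0,-1],[0.05,0,0,0,0,0,-1],[0,0,0,0,0,0,-1]]
  ]
}}

```text
time: 8.45
position: [501.5, 257.9, 217.9]
tcp_rot: [-0.439, -3.11, 0.001]
contact_force: [1.0, -0.3, -14.2]
gripper_width: 0.149
finger_force: 77.9
```

```bash
python3 st.py
```

```text
t 8.45 F xyz(bin) [1.09, -0.0, -14.19] d [-1.86, -0.2, 36.77] M [-0.14 -0.03  0.03] rot [-4.3880e-01 -3.1102e+00  5.0000e-04] 0.14881781946468922 77.8657579421997
```

>>> {"method": "arm_command", "body": {
  "rows": [
    [[0.06,0,0.01,0,0,0,-1],[0.06,0,0,0,0,0,-1],[0,0,0,0,0,0,-1]]
  ]
}}

```text
time: 8.7
position: [498.0, 259.0, 217.8]
tcp_rot: [-0.439, -3.11, 0.0]
contact_force: [0.4, -0.3, -13.8]
gripper_width: 0.149
finger_force: 77.9
```

```bash
python3 st.py
```

```text
t 8.7 F xyz(bin) [0.48, -0.14, -13.8] d [-5.5, -0.12, 36.71] M [-0.12  0.13 -0.02] rot [-0.4387 -3.1105  0.    ] 0.14878542990571292 77.87150502204895
```

>>> {"method": "arm_command", "body": {
  "rows": [
    [[0.07,0,0.01,0,0,0,-1],[0.07,0,0,0,0,0,-1],[0.07,0,0,0,0,0,-1],[0.07,0,0,0,0,0,-1],[0,0,0,0,0,0,-1]]
  ]
}}

```text
time: 9.12
position: [489.9, 261.5, 217.6]
tcp_rot: [-0.438, -3.111, -0.0]
contact_force: [0.5, 0.1, -12.9]
gripper_width: 0.15
finger_force: 77.9
```

>>> {"method": "arm_command", "body": {
  "rows": [
    [[0.1,0,0,0,0,0,-1],[0.1,0,0,0,0,0,-1],[0.1,0,0,0,0,0,-1],[0.1,0,0,0,0,0,-1],[0,0,0,0,0,0,-1]]
  ]
}}

```text
time: 9.53
position: [479.1, 265.2, 219.9]
tcp_rot: [0.438, 3.108, 0.004]
contact_force: [-0.5, -0.2, -3.6]
gripper_width: 0.144
finger_force: 79.3
```

```bash
python3 st.py
```

```text
t 9.5333 F xyz(bin) [-0.47, -0.34, -3.64] d [-25.42, 0.54, 38.84] M [ 0.13 -0.01 -0.02] rot [0.4376 3.1079 0.0044] 0.1438778694074708 79.33301210403442
```

>>> {"method": "arm_command", "body": {
  "rows": [
    [[0.2,0,0,0,0,0,-1],[0.3,0,0,0,0,0,-1],[0.3,0,0,0,0,0,-1],[0.3,0,0,0,0,0,-1],[0.3,0,0,0,0,0,-1],[0.3,0,0,0,0,0,-1],[0.3,0,0,0,0,0,-1],[0.1,0,0,0,0,0,-1]]
  ]
}}

```text
time: 10.2
position: [417.0, 282.6, 217.8]
tcp_rot: [-0.437, -3.111, -0.001]
contact_force: [0.4, 0.2, -3.8]
gripper_width: 0.152
finger_force: 79.3
```

>>> {"method": "arm_command", "body": {
  "rows": [
    [[0.15,0,-0.1,0,0,0,-1],[0,0,-0.2,0,0,0,-1],[0,0,-0.2,0,0,0,-1],[0,0,-0.1,0,0,0,-1]]
  ]
}}

```text
time: 10.53
position: [414.5, 283.4, 237.1]
tcp_rot: [0.439, 3.109, 0.002]
contact_force: [0.8, 0.8, -4.1]
gripper_width: 0.149
finger_force: 79.4
```

```bash
python3 st.py; python3 -c "
from h import *
s=state();print(s['position'],s['qpos'].round(2))
im,d,K,M=grab('scene');cv2.imwrite('pics/s3.png',im[...,::-1])
P=cloud(d,K,M);h=cv2.cvtColor(im,cv2.COLOR_RGB2HSV).astype(int)
m=(h[...,0]>100)&(h[...,0]<130)&(h[...,1]>140)&(P[...,2]>70);q=P[m];print(np.percentile(q[:,2],[1,50,99]))
m&=P[...,2]>205;q=P[m];print(len(q),q.mean(0)) if len(q) else 0
"
```

```text
t 10.5333 F xyz(bin) [0.52, 0.95, -4.12] d [-92.5, 0.25, 56.02] M [-0.03  0.03 -0.05] rot [4.3920e-01 3.1094e+00 1.9000e-03] 0.14934770770886613 79.41112875938416
[414.50552628 283.3987261  237.1183373 ] [ 1.   -0.22 -0.15  0.   -1.64 -2.85]
[112.97219164 177.30161211 236.37307655]
639 [462.14523522 269.37968846 225.75536042]
```

View pics/s3.png

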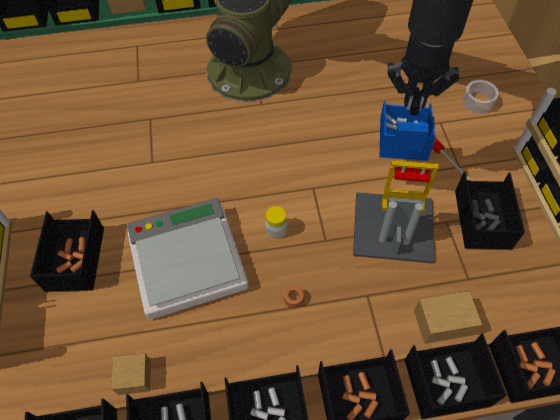

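The scene view shows the bin free of the stand and level at about (406,132), with the stand and the other things undisturbed. Next I carry it to the scale, turning it 25° on the way.

>>> {"method": "arm_command", "body": {
  "rows": [
    [[-0.1,-0.3,0,0,0,0,-1],[-0.17,-0.6,0,0,0,0,-1],[-0.17,-0.6,0,0,0,0,-1],[-0.17,-0.6,0,0,0,0,-1],[-0.17,-0.6,0,0,0,0,-1],[-0.17,-0.6,0,0,0,0,-1],[-0.17,-0.6,0,0,0,0,-1],[-0.17,-0.6,0,0,0,0,-1]]
  ]
}}

```text
time: 11.25
position: [413.7, 141.4, 235.4]
tcp_rot: [-0.44, -3.11, 0.0]
contact_force: [-0.6, -1.0, -3.8]
gripper_width: 0.148
finger_force: 79.3
```

>>> {"method": "arm_command", "body": {
  "rows": [
    [[-0.17,-0.6,0,0,0,0,-1],[-0.17,-0.6,0,0,0,0,-1],[-0.17,-0.6,0,0,0,0,-1],[-0.17,-0.6,0,0,0,0,-1],[-0.17,-0.6,0,0,0,0,-1],[-0.17,-0.6,0,0,0,0,-1],[-0.17,-0.6,0,0,0,0,-1],[-0.1,-0.3,0,0,0,0,-1]]
  ]
}}

```text
time: 11.92
position: [413.3, 0.3, 235.7]
tcp_rot: [0.442, 3.11, -0.001]
contact_force: [0.8, 0.5, -4.3]
gripper_width: 0.151
finger_force: 79.3
```

>>> {"method": "arm_command", "body": {
  "rows": [
    [[0,0,0,0,0,-0.01,-1],[0,0,0,0,0,-0.02,-1],[0,0,0,0,0,-0.02,-1],[0,0,0,0,0,-0.025,-1],[0,0,0,0,0,-0.025,-1],[0,0,0,0,0,-0.02,-1],[0,0,0,0,0,-0.02,-1],[0,0,0,0,0,0,-1]]
  ]
}}

```text
time: 12.58
position: [413.6, 2.3, 235.4]
tcp_rot: [0.253, -3.131, -0.0]
contact_force: [-1.4, -0.5, -4.4]
gripper_width: 0.148
finger_force: 79.3
```

```bash
cat > go.py <<'E'
from h import *
import sys
s=state();R=Ro.from_rotvec(s['tcp_rot']).as_matrix();t=np.array([float(a) for a in sys.argv[1:4]])
yy=np.degrees(np.arctan2(R[1,1],R[0,1]))
print(s['position'].round(1),'tool delta/30',(R.T@(t-s['position'])/30).round(3),'yaw of tool y',yy.round(2),'turn units for target',-(float(sys.argv[4])-yy)/180,'tilt',np.degrees(np.arccos(-R[2,2])).round(2),s['contact_force'].round(2))
E
python3 go.py 590.3 -197.8 230 99.1
```

```text
[413.6   2.3 235.4] tool delta/30 [-4.744 -7.529  0.177] yaw of tool y 99.24 turn units for target 0.0007966879454207919 tilt 0.02 [-1.4  -0.53 -4.41]
```

>>> {"method": "arm_command", "body": {
  "rows": [
    [[-0.15,-0.25,0,0,0,0,-1],[-0.32,-0.5,0,0,0,0,-1],[-0.32,-0.5,0,0,0,0,-1],[-0.32,-0.5,0,0,0,0,-1],[-0.32,-0.5,0,0,0,0,-1],[-0.32,-0.5,0,0,0,0,-1],[-0.32,-0.5,0,0,0,0,-1],[-0.32,-0.5,0,0,0,0,-1]]
  ]
}}

```text
time: 13.25
position: [503.0, -98.6, 235.1]
tcp_rot: [0.246, -3.131, 0.0]
contact_force: [0.2, 0.9, -4.9]
gripper_width: 0.15
finger_force: 79.3
```

>>> {"method": "arm_command", "body": {
  "rows": [
    [[-0.32,-0.5,0,0,0,0,-1],[-0.32,-0.5,0,0,0,0,-1],[-0.32,-0.5,0,0,0,0,-1],[-0.32,-0.5,0,0,0,0,-1],[-0.32,-0.5,0,0,0,0,-1],[-0.32,-0.5,0,0,0,0,-1],[-0.32,-0.5,0,0,0,0,-1],[-0.15,-0.25,0,0,0,0,-1]]
  ]
}}

```text
time: 13.92
position: [591.7, -199.0, 234.0]
tcp_rot: [0.245, -3.13, 0.0]
contact_force: [0.3, -0.2, -3.7]
gripper_width: 0.151
finger_force: 79.3
```

>>> {"method": "arm_command", "body": {
  "rows": [
    [[0,0,0.4,0,0,0,-1],[0,0,0.4,0,0,0,-1],[0,0,0.3,0,0,0,-1],[0,0,0.2,0,0,0,-1],[0,0,0,0,0,0,-1],[0,0,0,0,0,0,-1]]
  ]
}}

```text
time: 14.42
position: [590.6, -196.6, 196.3]
tcp_rot: [0.251, -3.131, 0.0]
contact_force: [-0.2, 0.4, -3.9]
gripper_width: 0.152
finger_force: 79.2
```

```bash
python3 go.py 590.3 -197.8 173 99.1
python3 - <<'E'
from h import *
for n in ('scene','top'):
    im,d,K,M=grab(n);P=cloud(d,K,M);h=cv2.cvtColor(im,cv2.COLOR_RGB2HSV).astype(int);Z=P[...,2]
    m=(h[...,0]>100)&(h[...,0]<130)&(h[...,1]>140)&(Z>70)&(P[...,1]<-80)&(P[...,1]>-330)&(P[...,0]>430);q=P[m].astype(np.float32)
    r=cv2.minAreaRect(q[:,:2]);print(n,len(q),r,np.percentile(q[:,2],[0.5,5,50,99]))
    if n=='scene':cv2.imwrite('pics/s4.png',im[...,::-1])
E
```

```text
[ 590.6 -196.6  196.3] tool delta/30 [ 0.015 -0.039  0.777] yaw of tool y 99.17 turn units for target 0.0003731354792872171 tilt 0.03 [-0.15  0.35 -3.94]Traceback (most recent call last):
  File "<stdin>", line 5, in <module>
cv2.error: OpenCV(4.12.0) /io/opencv/modules/imgproc/src/convhull.cpp:143: error: (-215:Assertion failed) total >= 0 && (depth == CV_32F || depth == CV_32S) in function 'convexHull'
```

Run:
```python
from h import *
for n in ('scene','top'):
    im,d,K,M=grab(n);P=cloud(d,K,M);h=cv2.cvtColor(im,cv2.COLOR_RGB2HSV).astype(int);Z=P[...,2]
    cv2.imwrite('pics/%s4.png'%n,im[...,::-1])
    m=(h[...,0]>100)&(h[...,0]<130)&(h[...,1]>140)&(Z>70)&(P[...,1]<-80)&(P[...,1]>-330)&(P[...,0]>430);q=P[m].astype(np.float32)
    if len(q): print(n,len(q),cv2.minAreaRect(q[:,:2].copy()),np.percentile(q[:,2],[0.5,5,50,99]))
```

```text
scene 2530 ((695.9482421875, -226.3678436279297), (168.558349609375, 359.5958557128906), 89.0998306274414) [ 85.33476429  87.72563896 138.79975891 232.97201385]
top 1953 ((584.7906494140625, -189.65362548828125), (125.02559661865234, 112.38447570800781), 9.396346092224121) [ 87.00920837  88.63841858 115.03702545 311.72392212]
```

View pics/scene4.png

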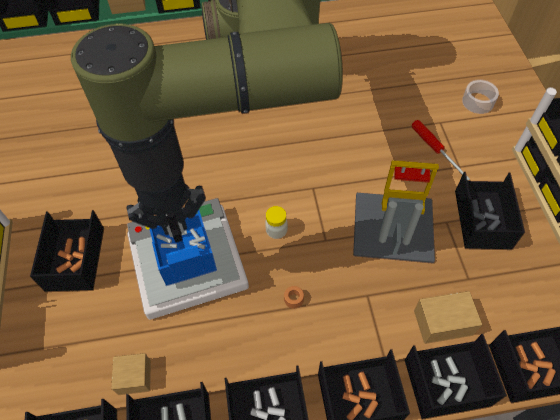

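The scene view shows the bin held over the scale at (182,250), square to the plate and level; its underside is at about 85 mm. I'll lower it gently.

>>> {"method": "arm_command", "body": {
  "rows": [
    [[0,-0.03,0.2,0,0,0,-1],[0,0,0.2,0,0,0,-1],[0,0,0.1,0,0,0,-1],[0,0,0.1,0,0,0,-1],[0,0,0.05,0,0,0,-1],[0,0,0,0,0,0,-1],[0,0,0,0,0,0,-1]]
  ]
}}

```text
time: 15.15
position: [591.1, -197.9, 177.0]
tcp_rot: [0.25, -3.132, 0.0]
contact_force: [0.1, -1.0, -4.0]
gripper_width: 0.15
finger_force: 79.3
```

>>> {"method": "arm_command", "body": {
  "rows": [
    [[0,0,0.04,0,0,0,-1],[0,0,0.04,0,0,0,-1],[0,0,0,0,0,0,-1],[0,0,0,0,0,0,-1]]
  ]
}}

```text
time: 15.48
position: [591.0, -197.8, 174.5]
tcp_rot: [0.25, -3.131, -0.0]
contact_force: [-0.4, -0.3, -4.6]
gripper_width: 0.15
finger_force: 79.3
```

>>> {"method": "arm_command", "body": {
  "rows": [
    [[0,0,0.04,0,0,0,-1],[0,0,0,0,0,0,-1],[0,0,0,0,0,0,-1]]
  ]
}}

```text
time: 15.73
position: [591.2, -197.8, 173.6]
tcp_rot: [-0.25, 3.131, -0.0]
contact_force: [0.3, 1.0, -3.8]
gripper_width: 0.15
finger_force: 79.5
```

>>> {"method": "arm_command", "body": {
  "rows": [
    [[0,0,0.03,0,0,0,-1],[0,0,0,0,0,0,-1],[0,0,0,0,0,0,-1]]
  ]
}}

```text
time: 15.98
position: [591.3, -197.8, 172.9]
tcp_rot: [-0.25, 3.131, -0.0]
contact_force: [-0.8, -0.1, -1.7]
gripper_width: 0.149
finger_force: 79.7
```

>>> {"method": "arm_command", "body": {
  "rows": [
    [[0,0,0.03,0,0,0,-1],[0,0,0,0,0,0,-1],[0,0,0,0,0,0,-1]]
  ]
}}

```text
time: 16.23
position: [591.3, -197.8, 172.1]
tcp_rot: [-0.25, 3.131, -0.0]
contact_force: [0.8, 1.3, 0.3]
gripper_width: 0.147
finger_force: 79.8
```

>>> {"method": "arm_command", "body": {
  "rows": [
    [[0,0,0,0,0,0,-1],[0,0,0,0,0,0,-1],[0,0,0,0,0,0,-0.6],[0,0,0,0,0,0,-0.4],[0,0,0,0,0,0,-0.2],[0,0,0,0,0,0,0],[0,0,0,0,0,0,0.3],[0,0,0,0,0,0,0.3]]
  ],
  "grip_force": 20
}}

```text
time: 16.9
position: [591.0, -197.9, 171.6]
tcp_rot: [0.25, -3.132, -0.0]
contact_force: [-0.4, 0.1, -0.1]
gripper_width: 0.646
finger_force: 0.0
```

>>> {"method": "arm_command", "body": {
  "rows": [
    [[0,0,-0.2,0,0,0,0.3],[0,0,-0.4,0,0,0,0.3],[0,0,-0.8,0,0,0,0.3],[0,0,-0.8,0,0,0,0.3],[0,0,-0.8,0,0,0,0.3],[0,0,-0.8,0,0,0,0.3],[0,0,-0.4,0,0,0,0.3],[0,0,0,0,0,0,0.3]]
  ]
}}

```text
time: 17.57
position: [591.8, -198.5, 303.3]
tcp_rot: [-0.249, 3.125, -0.004]
contact_force: [0.4, -0.4, 0.3]
gripper_width: 0.647
finger_force: 0.0
```

Run:
```python
from h import *
print(state()['position'],state()['contact_force'])
for n in ('scene','wrist'):
    im,d,K,M=grab(n);P=cloud(d,K,M);h=cv2.cvtColor(im,cv2.COLOR_RGB2HSV).astype(int);Z=P[...,2]
    if n=='wrist': cv2.imwrite('pics/w5.png',im[...,::-1])
    for nm,m in (('blue',(h[...,0]>100)&(h[...,0]<130)&(h[...,1]>140)&(Z>63)&(Z<175)),('grip',(h[...,2]<70)&(Z>195)&(Z<208)),('plate',(h[...,1]<60)&(h[...,2]>90)&(abs(Z-60.5)<4))):
        m&=(abs(P[...,0]-580)<120)&(abs(P[...,1]+200)<120); q=P[m].astype(np.float32)
        if len(q)>5: print(n,nm,len(q),cv2.minAreaRect(q[:,:2].copy()),np.percentile(q[:,2],[1,50,99]))
```

```text
[ 591.7615727  -198.49107723  303.28212933] [ 0.37390375 -0.43552563  0.33096629]
scene blue 2438 ((587.1199951171875, -198.3429412841797), (132.38357543945312, 99.36873626708984), 9.029030799865723) [ 63.19624798 108.20707703 170.390112  ]
scene grip 202 ((592.759521484375, -197.055908203125), (53.28418731689453, 13.828975677490234), 9.189675331115723) [196.46093277 200.70983124 204.50338577]
scene plate 2852 ((553.0139770507812, -202.2264862060547), (199.4361114501953, 185.56422424316406), 9.517809867858887) [56.70535385 59.98120689 63.77378555]
wrist blue 10643 ((586.8214721679688, -197.21206665039062), (127.85702514648438, 99.62792205810547), 9.411168098449707) [ 63.42692307  85.11859894 169.78491302]
wrist grip 1141 ((590.9786987304688, -196.98330688476562), (50.70200729370117, 12.943238258361816), 9.473245620727539) [197.64428711 201.78736877 203.34861145]
wrist plate 9105 ((556.759521484375, -202.3074951171875), (187.15060424804688, 180.07235717773438), 9.329636573791504) [58.90356323 60.85860443 62.73663147]
```

View pics/w5.png

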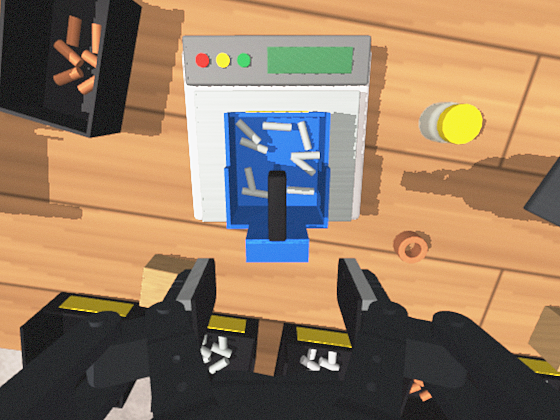

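The wrist view shows the bin standing square and centred on the plate, with the grip at (277,205) and the gripper clear above it. Measured centre error is about 2 mm and heading error under 0.5°. I'm handing the job in.

>>> {"method": "arm_command", "body": {
  "rows": [
    [[0,0,0,0,0,0,0.3],[0,0,0,0,0,0,0.3],[0,0,0,0,0,0,0.3],[0,0,0,0,0,0,0.3]]
  ]
}}

```text
time: 18.0
position: [590.9, -197.8, 296.9]
tcp_rot: [0.25, -3.13, -0.0]
contact_force: [-0.1, 0.3, -0.0]
gripper_width: 0.649
finger_force: 0.0
```

```bash
python3 -c "
from plant import *
print(job_done())"
```

```text
the job is handed in; nothing more can be done
None
```

The bin was drawn out over the lip with the keeper at about 9–10 N and set on the scale plate, about 2 mm off centre and within 0.5° of square. It was then released and the job handed in at about 18 s; no verdict was returned.

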